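# Weigh a flanged hub on a load cell and store the reading

## Robot

A 6-joint arm with a two-finger parallel gripper is mounted at the origin on the work surface. World frame = base frame: x ahead of the robot, y to its left, z up, the work surface at z = 0. Lengths are in m, angles in rad, forces in N, time in s.
With the tool pointing down it reaches from about 0.35 to 0.975 m from the base axis. Payload 4.9 kg.
Tool frame: the origin (TCP) lies on the mounting face of the last link; the fingertips stand 173 mm ahead of it and the grasp point (between the pads) lies 155 mm ahead of it; z points along the fingers, y is the direction in which the jaws open and shut (so a half turn about z gives the same grasp; the last joint's range is limited). The gripper opens to 85 mm and grips with 20 to 120 N. Pads are 22 mm wide; open, the fingers measure 114 mm over their backs; the gripper's body (76 mm by 85 mm) begins 54 mm behind the grasp point. The pads swing forward as they close: fully open they stand 13 mm farther back than shut.
Start: joints at [0.984, 0.053, 1.613, -0, 1.476, -0.119], TCP at [0.282, 0.558, 0.405] pointing down, gripper open.
Joint ranges: [-3.01, 3.01], [-1.01, 2.22], [0.06, 2.58], [-1.02, 4.17], [0.09, 2.62], [-3.14, 3.14]. Speed limits (rad/s): [2.57, 2.57, 3.14, 3.14, 3.14, 3.14].

## Interface

Orientations are given as a rotation vector (axis times angle).
In Python, from station import ctrl gives the robot as it stands. The module is installed in compiled form; this text tells all that it offers.
- The arm moves only by the tool jog_arm, never from a script. Its argument "steps" is a list of rows, each a list of 2 entries, a list of its own where there are three numbers: the shift along the tool's x, y, z in cm, then the turn, a rotation vector about the tool's x, y, z in degrees. In form: [[[tx, ty, tz], [rx, ry, rz]], ...]. A call has 1 to 8 rows; each row shifts and turns the pose as measured when the row begins, along the tool's axes as they then stand; what a row does not reach is not made up. A row lasts 1/10 s, in which the tool goes at most 50 mm and 8.59 degrees, less where a joint would pass 70% of its speed; a pose out of reach is approached as far as the arm can. A call is refused whole if a number of a shift passes 5 or a number of a turn 8.59, either way. A call with a gripper value outside its range is refused whole. "fingers" is the gripper command: -1 is shut, 1 is fully open, values between are in proportion, set as the call begins (left out, the last holds). The fingers move at their own pace and stop on an object; "grip_force" is the grip in N (left out, the last holds). Time passes only in rows, so rows that do not move let the fingers close. It gives the time, the measured TCP pose, the force and the opening at its end, in the units of the state.
- ctrl.get_obs(): the state, without advancing time (a new reading comes with each control period).
- ctrl.get_image(name): name is "scene" or "side" or "wrist"; returns the picture (384x512x3 uint8, red, green, blue); there is no depth.
- ctrl.camera_info(name): a dict with "K" (3x3 intrinsics, pixels), "camera_from_world" (4x4, takes a point from world to camera coordinates). Camera axes: x right, y up, looking along -z (the intrinsics and any distortion apply to the point x, -y, -z); pixel columns grow to the right and rows downward; lengths in m; the calibration is good to about 2 mm. The wrist camera is an equidistant fisheye: a pixel r from the principal point sees the ray r / f radians off the axis. A picture is of the moment at which its call begins: read the wrist's pose just before it. camera_info takes no time and is no camera call; for the wrist camera it gives the pose at the moment of the call.
- ctrl.finish_job(): hands the job in, once; it reports no verdict.
The state is a dict: "t": time; "q": joint angles; "dq": joint speeds; "effort": joint torques, N m; "tool_pos": TCP position; "tool_rot": TCP orientation; "contact_force": force on the tool from outside, world axes, zero at the start; "wrist_torque": the same for the moment, N m; "opening": finger opening in m.
Only numpy, scipy, OpenCV 4.12 (cv2) and the standard library are available. Lean on these libraries where they do the work, as an engineer would, in place of code of your own. Each camera call takes 0.05 s, during which the arm holds its last target.

## Task

Weigh the steel flanged hub: set it down gently, flange underneath, so that it balances nearly level and by itself on the middle of the load cell's domed button. When it stands still, press the oblong key of the indicator's membrane keypad with a firm push of about 10 N for about half a second, never as hard as 40 N, and let go, leaving the hub balanced. Do not press the round keys and leave the other things on the bench where they are.

Things in the scene. Friction and masses are not known exactly. Their poses are not given: they have to be found in the camera images.
- hub: the part to weigh: a plain steel flanged hub, mass 0.48 to 0.72 kg. A round flange, 90 mm across and 8 mm thick, with a round hub, 34 mm across and 28 mm high, standing on its middle (36 mm high in all); the drawn bore and bolt holes are not open. It lies on the bench flange down. Origin: centre of the flange's underside; z up through the hub; centre of mass 10 mm above the origin. Grip it across the upright hub, 8 to 36 mm above the origin
- load_cell: load cell, fixed to the bench: square grey block 140 x 140 x 30 mm, with a big smooth convex steel load button on it: a ball-shaped cap of radius 70 mm, 134 mm across at the block, whose middle is 80 mm above the bench (the dome is 0.7 mm lower at 10 mm from the middle and 6.6 mm lower at 30 mm). A short cable gland sticks out on its +x side. Origin: centre of the underside, on the bench
- load_button_top (a point): the highest, middle point of the load button's dome, 80 mm above the bench; axes as load_cell. A hub set down off the middle tilts to that side, about 0.08 rad for each 5 mm, and slides off when it is much more than 20 mm off
- indicator: weighing indicator, fixed to the bench: grey console 130 mm deep (its x) by 200 mm wide (its y), 30 mm high, with a display housing along its +x edge, 38 mm deep, rising to 54 mm. The flat horizontal black keypad in front of the display carries three grey keys in one row along y: the oblong key at y = -45 mm, round keys at y = +18 and +65 mm. Origin: centre of the underside; z up
- oblong_key: the key that stores the reading: flat oblong membrane key, 24 mm (along the indicator's x) by 40 mm (along its y), at x = -22, y = -45 mm on the indicator. Origin: centre of its top face, 34 mm above the bench when not pressed and 4 mm proud of the console; axes as the indicator's. It travels down only 1.5 mm: 2 N begins to move it, 9.5 N takes it to a hard stop
- round_key_a: round membrane key, 20 mm across, middle of the row, at x = -22, y = +18 mm on the indicator; not to be pressed. Origin: centre of its top face, 34 mm above the bench
- round_key_b: round membrane key, 20 mm across, at the other end of the row, at x = -22, y = +65 mm on the indicator; not to be pressed. Origin: centre of its top face, 34 mm above the bench
- mug: bystander, to be left alone: white ceramic mug, 80 mm wide, 92 mm high
- wrench: bystander, to be left alone: small steel open-ended wrench, 140 mm long, lying flat
- screwdriver: bystander, to be left alone: screwdriver, 170 mm long, lying flat
- bearing: bystander, to be left alone: steel ring like a ball bearing, 52 mm outside, 24 mm bore, 15 mm high, lying flat (not the part to be weighed)
- shackle: bystander, to be left alone: steel D-shackle, about 70 mm long, 12 mm high, lying flat
- grease_jar: bystander, to be left alone: white jar with black cap, 72 mm wide, 75 mm high
- oil_can: bystander, to be left alone: aluminium can, 60 mm wide, 150 mm high
Not all that is in view belongs to the job. There is more than one size of the hub; the job needs the middle-sized.

How it is judged:
On the way, in this order (a step that is already met when the one before it is completed fails the run):
1. the hub stands balanced and still on the load button, released (horizontal distance between hub and load_button_top below 0.02 m and angle between hub's own z axis and vertical below 0.25 rad and z of hub in the frame of load_button_top between -0.006 and 0.006 m and contact force between hub and load_cell above 1 N and contact force between hub and the fingers below 0.1 N and linear speed of hub below 0.03 m/s and angular speed of hub below 0.4 rad/s), for 0.3 s.
2. the oblong key is pressed with more than 6 N while the hub stays balanced (contact force between oblong_key and anything else above 6 N and horizontal distance between hub and load_button_top below 0.02 m and angle between hub's own z axis and vertical below 0.25 rad and z of hub in the frame of load_button_top between -0.006 and 0.006 m and contact force between hub and load_cell above 1 N), for 0.2 s.
At the end, for the whole second after the job is handed in: the hub rests by itself on the load button: origin within 20 mm of the button's middle seen from above and within 6 mm of its height, tilted less than 0.25 rad, still (under 0.03 m/s and 0.4 rad/s), not touched by the fingers; the oblong key is let go (under 0.5 N) (all of step 1 and contact force between oblong_key and anything else below 0.5 N).
It fails at once if a round key is pressed (over 2 N) (contact force between any of round_key_a, round_key_b and anything else above 2 N).
It fails at once if the oblong key is pushed with more than 40 N (contact force between oblong_key and anything else above 40 N).
It fails at once if the hub is dropped (falls free of the fingers faster than 0.45 m/s, about 10 mm) (contact force between hub and the fingers below 0.05 N and linear speed of hub above 0.45 m/s).
It fails at once if another thing on the bench is moved by more than 30 mm (distance of any of mug, wrench, screwdriver, bearing, shackle, grease_jar, oil_can from where it was at the start of the episode above 0.03 m).
It also fails if it takes over 58 s, if anything falls off the work surface, if the arm or the gripper's body presses on something with over 40 N, if the wrist force passes 120 N, or if a joint passes its speed limit or range.

## Working session

There is one attempt and no reset: what is moved stays moved. The work goes in short steps, Python scripts to look and compute and a tool call to move; the robot and the scene stay as the last step left them, time stands still between calls to the robot, and variables do not carry over. Pictures are saved under pics/ and viewed, and the job is handed in when it is done.

Besides the shell and the picture viewer there is one more tool, called after "Emit:" as a command line: name --argument value ..., lists and objects as JSON in quotes. jog_arm: Moves the arm, as the interface text tells. Its arguments: {"type":"object","properties":{"steps":{"type":"array","items":{"type":"array"}},"fingers":{"type":"number"},"grip_force":{"type":"number"}},"required":["steps"]}

```bash
mkdir -p pics
python3 - <<'E'
from station import ctrl
import cv2
print(ctrl.get_obs())
for n in ["scene","side","wrist"]:
    i=ctrl.camera_info(n); print(n,i)
    im=ctrl.get_image(n)
    cv2.imwrite(f"pics/{n}0.png",cv2.resize(im[:,:,::-1],(800,600),interpolation=cv2.INTER_CUBIC))
E
```

```text
{'t': 0.0, 'q': array([ 9.84005905e-01,  5.33196229e-02,  1.61430557e+00, -1.55046291e-05,
        1.47597422e+00, -1.19016212e-01]), 'dq': array([ 0.00042972, -0.00044812,  0.00026193, -0.00011682, -0.0020652 ,
       -0.000607  ]), 'effort': array([-5.65996088e-04, -3.93687129e+01, -3.70170379e+01, -1.24251210e-04,
        7.03686746e-03, -3.35968565e-06]), 'tool_pos': array([0.28166959, 0.55762284, 0.40347883]), 'tool_rot': array([-7.27937214e-01, -3.05539466e+00,  2.96569823e-03]), 'contact_force': array([-0.25086297,  0.34826562, -0.08519292]), 'wrist_torque': array([0.04351016, 0.00722771, 0.00780137]), 'opening': 0.08567407191944325}
scene {'K': array([[410.84363683,   0.        , 251.94864283],
       [  0.        , 410.84363683, 193.58968735],
       [  0.        ,   0.        ,   1.        ]]), 'camera_from_world': array([[ 0.78318533,  0.62173467, -0.00816894, -0.41251587],
       [-0.53870082,  0.68503329,  0.49043941,  0.30157961],
       [ 0.31051919, -0.37970434,  0.871437  , -1.2984101 ],
       [ 0.        ,  0.        ,  0.        ,  1.        ]])}
side {'K': array([[456.56217466,   0.        , 253.53763189],
       [  0.        , 456.56217466, 188.16687905],
       [  0.        ,   0.        ,   1.        ]]), 'camera_from_world': array([[ 0.95918942, -0.28203618,  0.0202794 , -0.54465779],
       [ 0.16062029,  0.60247549,  0.78180842, -0.15358238],
       [-0.2327161 , -0.74664508,  0.62318885, -1.21206548],
       [ 0.        ,  0.        ,  0.        ,  1.        ]])}
wrist {'K': array([[297.31863964,   0.        , 260.40504502],
       [  0.        , 297.31863964, 187.23893664],
       [  0.        ,   0.        ,   1.        ]]), 'camera_from_world': array([[ 0.45232623,  0.89185175, -0.00120091, -0.62458645],
       [-0.85957856,  0.43559828, -0.26716819,  0.0339988 ],
       [-0.23775131,  0.12187946,  0.96364917, -0.37815682],
       [ 0.        ,  0.        ,  0.        ,  1.        ]])}
```

View pics/scene0.png

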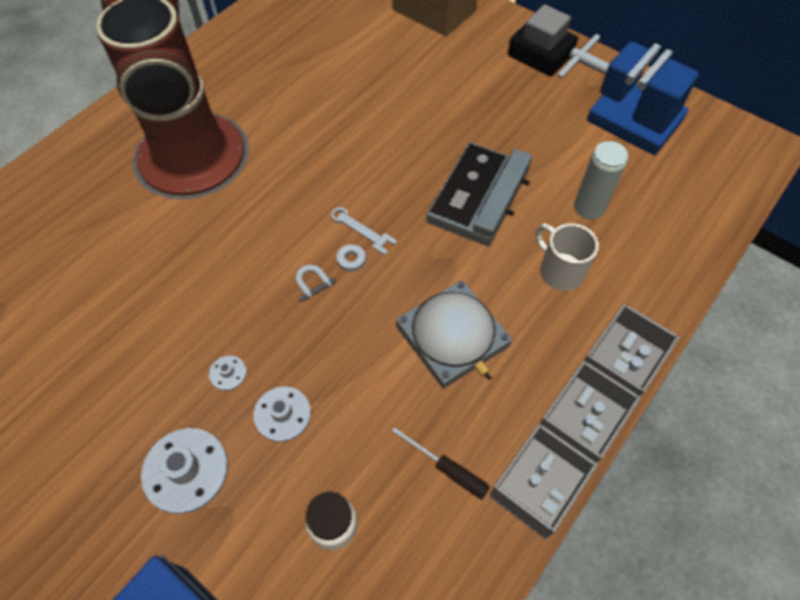

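View pics/side0.png

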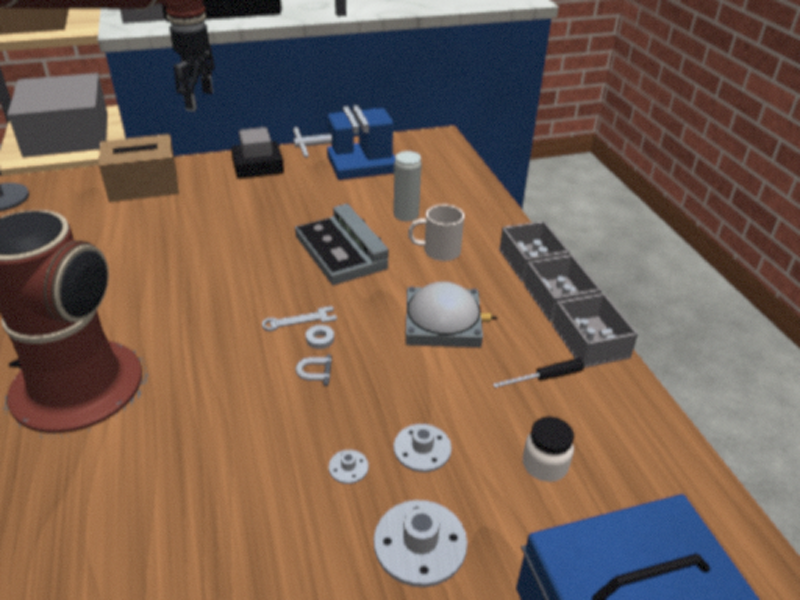

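View pics/wrist0.png

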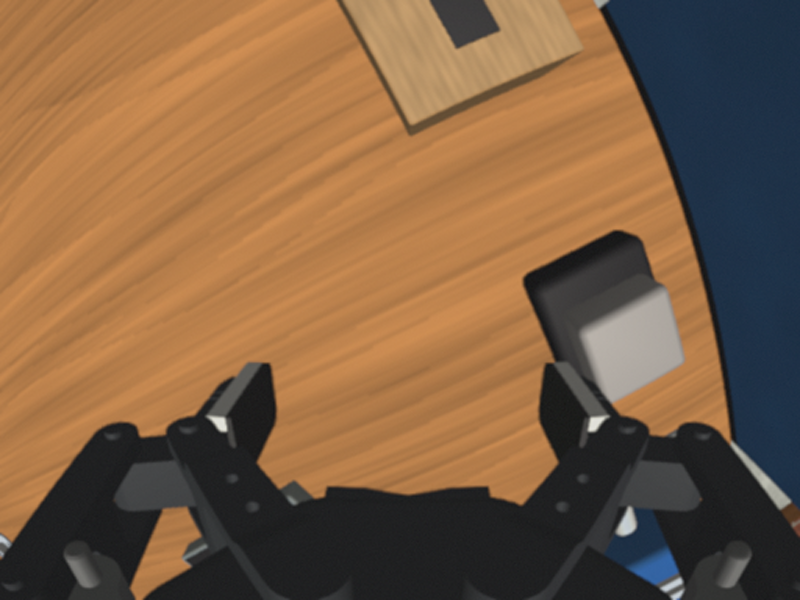

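The middle-sized hub is at scene (281,412) and side (422,446). The load cell is at scene (454,333) and side (444,310). The indicator is at scene (480,192), with its oblong key at about (459,200). I'll enlarge these next.

```bash
cat > h.py <<'E'
from station import ctrl
import numpy as np, cv2
from scipy.optimize import least_squares
def proj(n,P,info=None):
    i=info or ctrl.camera_info(n);T=i["camera_from_world"];K=i["K"]
    p=np.atleast_2d(P)@T[:3,:3].T+T[:3,3]; p=p*[1,-1,-1]
    if n=="wrist":
        r=np.hypot(p[:,0],p[:,1]);th=np.arctan2(r,p[:,2]);d=p[:,:2]/np.maximum(r,1e-9)[:,None]*th[:,None]
    else: d=p[:,:2]/p[:,2:3]
    return d*[K[0,0],K[1,1]]+[K[0,2],K[1,2]]
def back(n,uv,z,info=None):
    i=info or ctrl.camera_info(n);T=i["camera_from_world"];K=i["K"]
    d=(np.array(uv,float)-[K[0,2],K[1,2]])/[K[0,0],K[1,1]]
    if n=="wrist":
        th=np.hypot(*d); v=np.array([d[0]/th*np.sin(th),d[1]/th*np.sin(th),np.cos(th)])
    else: v=np.array([d[0],d[1],1.])
    v=v*[1,-1,-1]; R=T[:3,:3];c=-R.T@T[:3,3]; w=R.T@v
    return c+w*(z-c[2])/w[2]
def crop(im,x0,y0,w,h,s,name):
    cv2.imwrite(name,cv2.resize(im[y0:y0+h,x0:x0+w,::-1],None,fx=s,fy=s,interpolation=cv2.INTER_CUBIC))
E
python3 - <<'E'
from h import *
for n,(x0,y0) in {"scene":(150,85),"side":(180,120)}.items():
    im=ctrl.get_image(n); cv2.imwrite(f"pics/{n}_raw.png",im[:,:,::-1])
S=cv2.imread("pics/scene_raw.png")[:,:,::-1]; D=cv2.imread("pics/side_raw.png")[:,:,::-1]
def tile(a,boxes,name):
    cv2.imwrite(name,np.hstack([cv2.resize(a[y:y+80,x:x+80,::-1],(400,400),interpolation=cv2.INTER_CUBIC) for x,y in boxes]))
tile(S,[(140,225),(250,175)],"pics/s1.png"); tile(S,[(265,85),(265,85)],"pics/s2.png")
tile(D,[(230,245),(245,165)],"pics/d1.png"); tile(D,[(180,120),(180,120)],"pics/d2.png")
for n in("scene","side"):
  print(n)
E
```

```text
scene
side
```

View pics/s1.png

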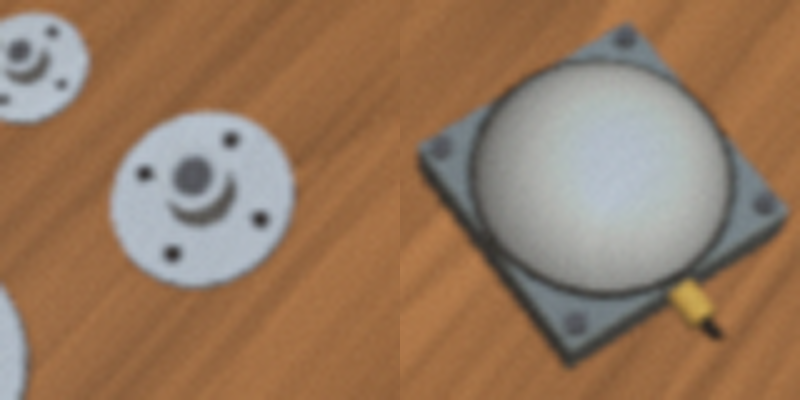

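View pics/d1.png

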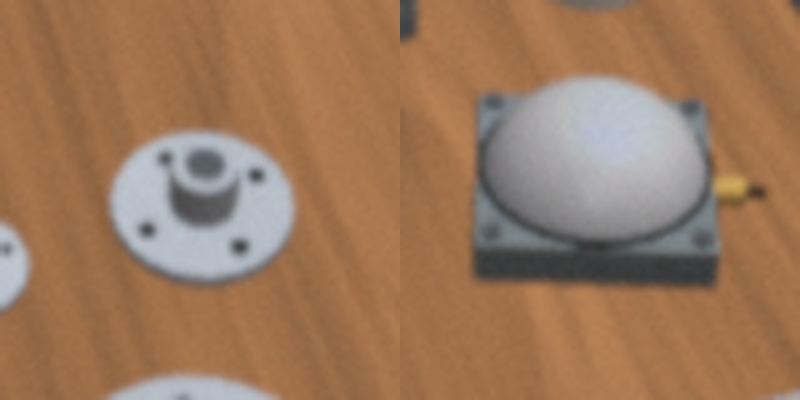

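View pics/s2.png

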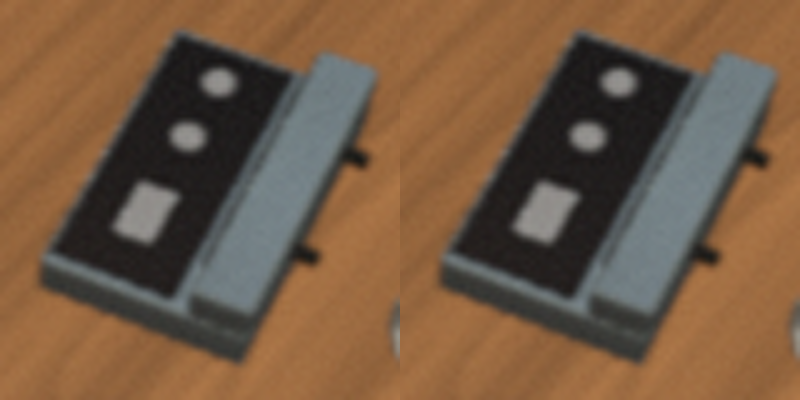

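View pics/d2.png

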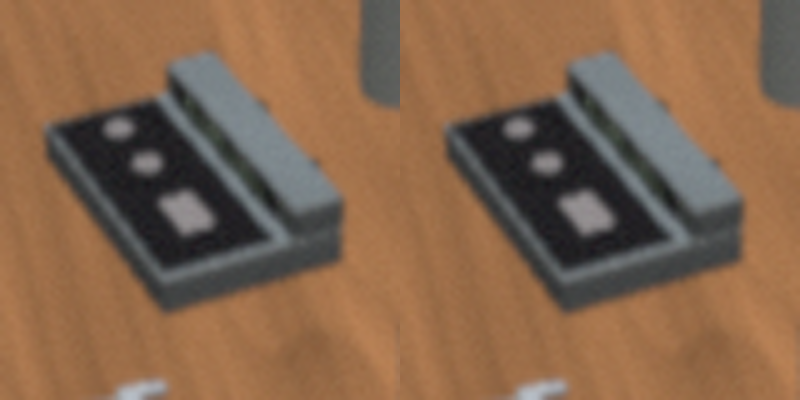

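Run:
```python
from h import *
def pts(x0,y0,l): return (np.array(l,float)+.5)/5-.5+[x0,y0]
cs=ctrl.camera_info("scene"); cd=ctrl.camera_info("side")
def both(name,s,d,z):
    a=[back("scene",p,z,cs) for p in s]; b=[back("side",p,z,cd) for p in d]
    print(name,z,np.round(a,4)[:, :2].tolist(),np.round(b,4)[:,:2].tolist(), 'mean',np.mean(a,0)[:2].round(4),np.mean(b,0)[:2].round(4))
both("hubtop",pts(140,225,[(192,177)]),pts(230,245,[(206,163)]),.036)
both("flange",pts(140,225,[(230,139),(260,219),(172,254),(145,173)]),pts(230,245,[(165,158),(256,175),(240,246),(148,230)]),.008)
both("cell",pts(250,175,[(42,147),(226,38),(364,204),(175,323)]),pts(245,165,[(91,101),(293,107),(302,237),(90,230)]),.03)
both("cellrim",pts(250,175,[(202,178)]),pts(245,165,[(194,168.7)]),.03)
both("keys",pts(265,85,[(147,212),(188,137),(218,82)]),pts(180,120,[(187,212),(147,162),(119,127)]),.034)
o=ctrl.get_obs()
from scipy.spatial.transform import Rotation as R
print(R.from_rotvec(o['tool_rot']).as_matrix().round(3))
```

```text
hubtop 0.036 [[0.5262, -0.2869]] [[0.5259, -0.2872]] mean [ 0.5262 -0.2869] [ 0.5259 -0.2872]
flange 0.008 [[0.5166, -0.2557], [0.5569, -0.2773], [0.5352, -0.3172], [0.4956, -0.2953]] [[0.5158, -0.2564], [0.5559, -0.2787], [0.5343, -0.318], [0.4945, -0.2971]] mean [ 0.5261 -0.2864] [ 0.5251 -0.2876]
cell 0.03 [[0.582, -0.0438], [0.619, 0.0698], [0.7327, 0.0325], [0.6954, -0.081]] [[0.6167, 0.0686], [0.7337, 0.0313], [0.6953, -0.0815], [0.5809, -0.0445]] mean [ 0.6573 -0.0056] [ 0.6567 -0.0065]
cellrim 0.03 [[0.6584, -0.0068]] [[0.6561, -0.0085]] mean [ 0.6584 -0.0068] [ 0.6561 -0.0085]
keys 0.034 [[0.5096, 0.2185], [0.496, 0.2794], [0.4855, 0.3257]] [[0.5078, 0.2152], [0.4949, 0.2779], [0.4854, 0.324]] mean [0.497  0.2745] [0.496  0.2724]
[[-0.893  0.451 -0.001]
 [ 0.451  0.893 -0.001]
 [ 0.    -0.001 -1.   ]]
```

Both cameras agree to 1–2 mm: hub (0.526, -0.287), dome middle (0.657, -0.006) and oblong key (0.509, 0.217). The key spacing of about 62 mm also fits the 63 mm given. I'll move over towards the hub.

Emit:
jog_arm --steps '[[[-3.3, -3.55, 0], [0, 0, 0]], [[-3.3, -3.55, 0], [0, 0, 0]], [[-3.3, -3.55, 0], [0, 0, 0]], [[-3.3, -3.55, 0], [0, 0, 0]], [[-3.3, -3.55, 0], [0, 0, 0]], [[-3.3, -3.55, 0], [0, 0, 0]], [[-3.3, -3.55, 0], [0, 0, 0]], [[-3.3, -3.55, 0], [0, 0, 0]]]' --fingers 1

```text
t: 1.05
tool_pos: [0.3909, 0.1779, 0.4023]
tool_rot: [0.709, 3.06, -0.003]
contact_force: [1.2, 0.1, -0.6]
opening: 0.0854
```

```bash
cat >> h.py <<'E'
from scipy.spatial.transform import Rotation as Rn
def delta(target):
    o=ctrl.get_obs();R=Rn.from_rotvec(o['tool_rot']).as_matrix()
    d=R.T@(np.array(target)-o['tool_pos'])
    print('t',round(o['t'],2),'pos',o['tool_pos'].round(4),'zaxis',R[:,2].round(4),'yaw of jaw',np.degrees(np.arctan2(R[1,1],R[0,1])).round(1),'F',o['contact_force'].round(2),'open',round(o['opening'],4))
    # small correction turn to make z exactly down (tool frame)
    z=R.T@np.array([0,0,-1]); ax=np.cross([0,0,1],z)
    print('shift cm',(d*100).round(2),'level turn deg',np.degrees(ax).round(2))
E
python3 - <<'E'
from h import *
delta([.526,-.287,.405])
cs=ctrl.camera_info("scene")
for uv in [(184,468),(227,371)]: print(back("scene",np.array(uv)/1.5625,.01,cs))
i=ctrl.camera_info("wrist");T=i["camera_from_world"];R=Rn.from_rotvec(ctrl.get_obs()['tool_rot']).as_matrix()
print("cam in tool",R.T@(-T[:3,:3].T@T[:3,3]-ctrl.get_obs()['tool_pos']), "axis",R.T@(-T[2,:3]))
E
```

```text
t 1.05 pos [0.3909 0.1779 0.4023] zaxis [ 3.0e-04 -1.8e-03 -1.0e+00] yaw of jaw 63.9 F [ 1.17  0.14 -0.63] open 0.0854
shift cm [-32.58 -35.81  -0.18] level turn deg [-0.08  0.06  0.  ]
[ 0.47203786 -0.44312009  0.01      ]
[ 0.40831863 -0.29031646  0.01      ]
cam in tool [0.06723776 0.00043287 0.03084812] axis [-2.67410422e-01  2.22041113e-04  9.63582699e-01]
```

Emit:
jog_arm --steps '[[[-3.3, -3.55, 0], [0, 0, 0]], [[-3.3, -3.55, 0], [0, 0, 0]], [[-3.3, -3.55, 0], [0, 0, 0]], [[-3.3, -3.55, 0], [0, 0, 0]], [[-3.3, -3.55, 0], [0, 0, 0]], [[-3.3, -3.55, 0], [0, 0, 0]], [[-3.3, -3.55, 0], [0, 0, 0]], [[-3.3, -3.55, 0], [0, 0, 0]]]'

```text
t: 1.85
tool_pos: [0.5016, -0.2068, 0.4049]
tool_rot: [0.71, 3.051, 0.0]
contact_force: [1.3, 0.8, -0.1]
opening: 0.0854
```

Run:
```python
from h import *
delta([.526,-.287,.30])
```

```text
t 1.85 pos [ 0.5016 -0.2068  0.4049] zaxis [ 0.0084 -0.0017 -1.    ] yaw of jaw 63.8 F [ 1.3   0.77 -0.07] open 0.0854
shift cm [-5.64 -6.14 10.52] level turn deg [ 0.13  0.47 -0.  ]
```

Emit:
jog_arm --steps '[[[-1.8, -2.0, 3.4], [0, 0, 0]], [[-1.8, -2.0, 3.4], [0.1, 0.4, 0]], [[-1.5, -1.6, 3.0], [0, 0, 0]], [[-0.3, -0.3, 0.5], [0, 0, 0]], [[0, 0, 0], [0, 0, 0]]]'

```text
t: 2.35
tool_pos: [0.526, -0.2941, 0.3011]
tool_rot: [0.724, 3.051, -0.003]
contact_force: [0.2, -0.3, 0.9]
opening: 0.0853
```

Run:
```python
from h import *
delta([.526,-.287,.1875])
i=ctrl.camera_info("wrist"); im=ctrl.get_image("wrist")
p=proj("wrist",[[.526,-.287,.036]],i); print(p)
x,y=p[0].astype(int); x0=x-60;y0=max(0,y-45); print(x0,y0)
crop(im,x0,y0,120,90,6,"pics/w1.png"); print(np.save("w1.npy",[x0,y0]))
```

```text
t 2.35 pos [ 0.526  -0.2941  0.3011] zaxis [ 0.0054 -0.003  -1.    ] yaw of jaw 63.3 F [ 0.2  -0.25  0.93] open 0.0853
shift cm [ 0.38  0.63 11.35] level turn deg [-0.01  0.35  0.  ]
[[267.64756105 184.26684397]]
207 139
None
```

View pics/w1.png

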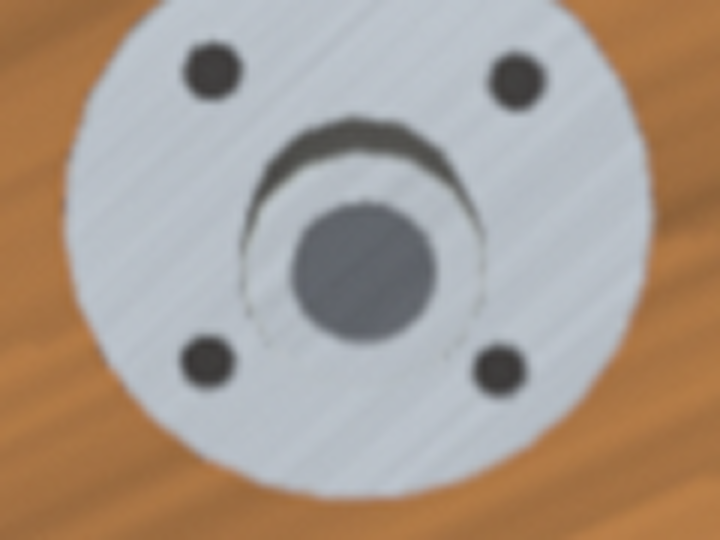

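The wrist view has the bore at crop (364,272), which is pixel (267.2,183.9) against a predicted (267.6,184.3). The hub position is confirmed, so I'll descend.

Emit:
jog_arm --steps '[[[0.4, 0.6, 2.0], [0, 0.4, 0]], [[0, 0, 3.0], [0, 0, 0]], [[0, 0, 3.0], [0, 0, 0]], [[0, 0, 1.5], [0, 0, 0]], [[0, 0, 0], [0, 0, 0]]]'

```text
t: 2.9
tool_pos: [0.527, -0.2814, 0.2088]
tool_rot: [0.714, 3.05, -0.005]
contact_force: [-0.3, 0.4, 0.3]
opening: 0.0853
```

Run:
```python
from h import *
delta([.526,-.287,.1865])
```

```text
t 2.9 pos [ 0.527  -0.2814  0.2088] zaxis [ 0.0082 -0.005  -1.    ] yaw of jaw 63.6 F [-0.32  0.43  0.32] open 0.0853
shift cm [-0.13 -0.54  2.23] level turn deg [-0.05  0.55  0.  ]
```

Emit:
jog_arm --steps '[[[-0.1, -0.5, 0.5], [0, 0.6, 0]], [[0, 0, 0], [0, 0, 0]], [[0, 0, 0], [0, 0, 0]]]'

```text
t: 3.2
tool_pos: [0.5269, -0.2864, 0.2068]
tool_rot: [0.713, 3.057, -0.003]
contact_force: [-0.5, 0.3, 0.4]
opening: 0.0855
```

Run:
```python
from h import *
delta([.526,-.287,.1865])
```

```text
t 3.2 pos [ 0.5269 -0.2864  0.2068] zaxis [ 0.0019 -0.0027 -1.    ] yaw of jaw 63.7 F [-0.51  0.29  0.43] open 0.0855
shift cm [ 0.06 -0.09  2.03] level turn deg [-0.09  0.17  0.  ]
```

Emit:
jog_arm --steps '[[[0, -0.1, 1.0], [0, 0.2, 0]], [[0, 0, 0.8], [0, 0, 0]], [[0, 0, 0.3], [0, 0, 0]], [[0, 0, 0], [0, 0, 0]]]'

```text
t: 3.6
tool_pos: [0.5272, -0.2883, 0.1864]
tool_rot: [0.714, 3.056, -0.005]
contact_force: [-0.6, -0.2, 0.3]
opening: 0.0853
```

Run:
```python
from h import *
delta([.526,-.287,.1865])
```

```text
t 3.6 pos [ 0.5272 -0.2883  0.1864] zaxis [ 0.0021 -0.0035 -1.    ] yaw of jaw 63.7 F [-0.63 -0.15  0.3 ] open 0.0853
shift cm [ 0.17  0.06 -0.01] level turn deg [-0.13  0.2   0.  ]
```

Emit:
jog_arm --steps '[[[0.2, 0.06, 0], [-0.1, 0.2, 0]], [[0, 0, 0], [0, 0, 0]], [[0, 0, 0], [0, 0, 0]], [[0, 0, 0], [0, 0, 0]], [[0, 0, 0], [0, 0, 0]], [[0, 0, 0], [0, 0, 0]]]' --fingers -1 --grip_force 45

```text
t: 4.2
tool_pos: [0.5256, -0.287, 0.1867]
tool_rot: [-0.714, -3.059, 0.002]
contact_force: [-0.2, -0.1, -1.0]
opening: 0.0322
```

Run:
```python
from h import *
delta([.526,-.287,.1865])
```

```text
t 4.2 pos [ 0.5256 -0.287   0.1867] zaxis [-5.0e-04 -1.1e-03 -1.0e+00] yaw of jaw 63.7 F [-0.19 -0.14 -1.  ] open 0.0322
shift cm [-0.04  0.02  0.02] level turn deg [-0.07  0.    0.  ]
```

Gripped: opening 32 mm on the 34 mm hub, tool level. Next I'll lift.

Emit:
jog_arm --steps '[[[0, 0, 0], [0, 0, 0]], [[0, 0, -0.5], [0, 0, 0]], [[0, 0, -2], [0, 0, 0]], [[0, 0, -4], [0, 0, 0]], [[0, 0, -4], [0, 0, 0]], [[0, 0, -3], [0, 0, 0]], [[0, 0, -1], [0, 0, 0]], [[0, 0, 0], [0, 0, 0]]]'

```text
t: 5.0
tool_pos: [0.5219, -0.2838, 0.3239]
tool_rot: [-0.709, -3.036, -0.016]
contact_force: [-0.3, -0.3, -6.2]
opening: 0.0323
```

Run:
```python
from h import *
delta([.657,-.006,.32])
i=ctrl.camera_info("wrist"); im=ctrl.get_image("wrist"); cv2.imwrite("pics/w2.png",im[:,:,::-1])
```

```text
t 5.0 pos [ 0.5219 -0.2838  0.3239] zaxis [-0.0208  0.0156 -0.9997] yaw of jaw 63.7 F [-0.26 -0.33 -6.24] open 0.0323
shift cm [ 0.18 30.89  0.54] level turn deg [ 0.27 -1.46  0.  ]
```

View pics/w2.png

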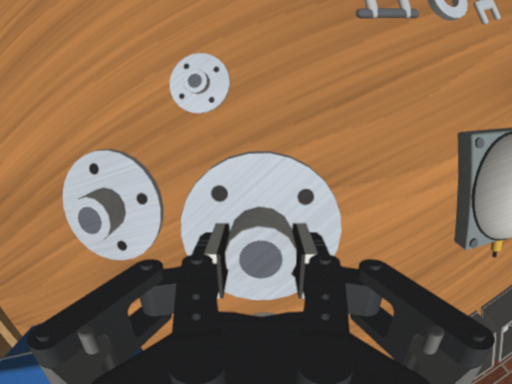

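The hub is held, with about 6.2 N of weight. I'll carry it to above the dome.

Emit:
jog_arm --steps '[[[0, 2, 0], [0, -1, 0]], [[0, 4, 0], [0, -0.4, 0]], [[0, 4.5, 0], [0, 0, 0]], [[0, 4.5, 0], [0, 0, 0]], [[0, 4.5, 0], [0, 0, 0]], [[0, 4.5, 0], [0, 0, 0]], [[0, 3, 0], [0, 0, 0]], [[0, 0, 0], [0, 0, 0]]]'

```text
t: 5.85
tool_pos: [0.639, -0.0321, 0.2963]
tool_rot: [-0.715, -3.019, -0.014]
contact_force: [0.4, -0.5, -7.0]
opening: 0.0325
```

Run:
```python
from h import *
delta([.657,-.006,.30])
```

```text
t 5.85 pos [ 0.639  -0.0321  0.2963] zaxis [-0.0358  0.018  -0.9992] yaw of jaw 63.4 F [ 0.38 -0.52 -6.95] open 0.0325
shift cm [-0.42  3.14 -0.38] level turn deg [ 0.  -2.3  0. ]
```

Emit:
jog_arm --steps '[[[-0.4, 2.0, -0.5], [0, -2.3, 0]], [[0, 1.0, 0], [0, 0, 0]], [[0, 0, 0], [0, 0, 0]], [[0, 0, 0], [0, 0, 0]]]'

```text
t: 6.25
tool_pos: [0.6533, -0.0062, 0.2892]
tool_rot: [-0.717, -3.039, 0.007]
contact_force: [0.4, 0.2, -7.3]
opening: 0.0321
```

Run:
```python
from h import *
delta([.657,-.006,.29])
i=ctrl.camera_info("wrist"); im=ctrl.get_image("wrist"); cv2.imwrite("pics/w3.png",im[:,:,::-1])
for n in ("side","scene"):
    im=ctrl.get_image(n); 
    p=proj(n,[[.657,-.006,.08]])[0].astype(int); print(n,p-[60,55]); crop(im,p[0]-60,p[1]-55,120,90,6,f"pics/{n}3.png")
```

```text
t 6.25 pos [ 0.6533 -0.0062  0.2892] zaxis [-1.960e-02  3.000e-04 -9.998e-01] yaw of jaw 63.5 F [ 0.4   0.16 -7.34] open 0.0321
shift cm [-0.32  0.19 -0.09] level turn deg [-0.48 -1.01  0.  ]
side [224 129]
scene [231 145]
```

View pics/side3.png

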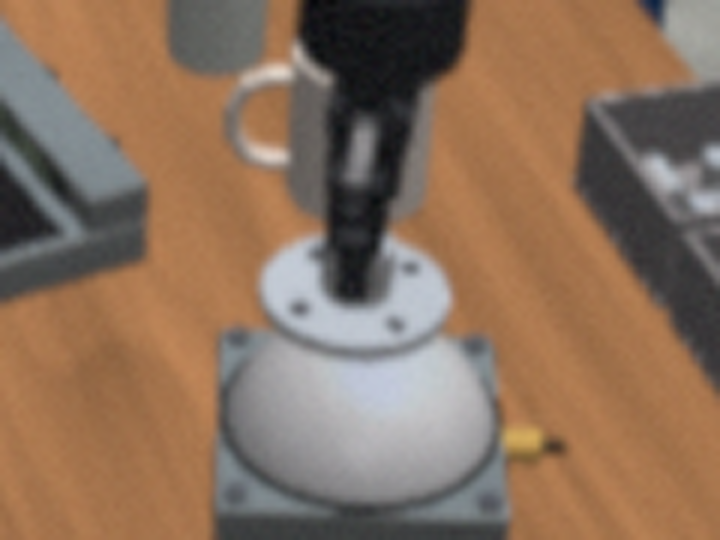

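View pics/w3.png

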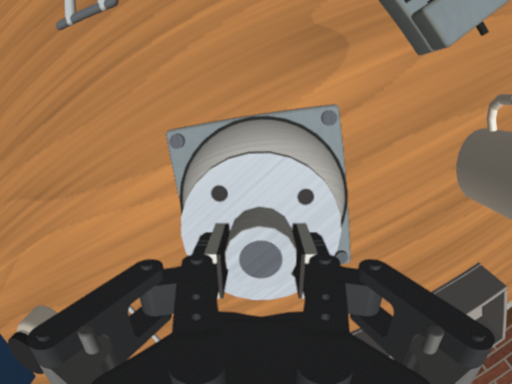

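The hub is level over the dome. I'll level the tool, centre it and lower to just above contact, which I expect at TCP z of about 0.267.

Emit:
jog_arm --steps '[[[-0.3, 0.2, 0.3], [-0.4, -1.0, 0]], [[0, 0, 0.5], [0, 0, 0]], [[0, 0, 0.3], [0, 0, 0]], [[0, 0, 0], [0, 0, 0]]]'

```text
t: 6.8
tool_pos: [0.657, -0.0081, 0.2788]
tool_rot: [0.725, 3.053, -0.002]
contact_force: [-0.2, -0.5, -7.6]
opening: 0.0325
```

Run:
```python
from h import *
delta([.657,-.006,.267])
```

```text
t 6.8 pos [ 0.657  -0.0081  0.2788] zaxis [ 0.0032 -0.0018 -1.    ] yaw of jaw 63.3 F [-0.16 -0.47 -7.64] open 0.0325
shift cm [0.09 0.19 1.18] level turn deg [-0.01  0.21  0.  ]
```

Emit:
jog_arm --steps '[[[0.1, 0.2, 0.4], [0, 0.2, 0]], [[0, 0, 0.3], [0, 0, 0]], [[0, 0, 0.15], [0, 0, 0]], [[0, 0, 0], [0, 0, 0]]]'

```text
t: 7.2
tool_pos: [0.6569, -0.0055, 0.2694]
tool_rot: [-0.726, -3.056, 0.0]
contact_force: [-0.6, 0.9, -6.8]
opening: 0.0326
```

Run:
```python
from h import *
delta([.657,-.006,.267])
```

```text
t 7.2 pos [ 0.6569 -0.0055  0.2694] zaxis [-6.e-04  0.e+00 -1.e+00] yaw of jaw 63.3 F [-0.62  0.95 -6.79] open 0.0326
shift cm [-0.03 -0.04  0.24] level turn deg [-0.01 -0.03  0.  ]
```

Emit:
jog_arm --steps '[[[0, 0, 0.15], [0, 0, 0]], [[0, 0, 0.1], [0, 0, 0]], [[0, 0, 0], [0, 0, 0]]]'

```text
t: 7.5
tool_pos: [0.657, -0.0055, 0.2669]
tool_rot: [-0.726, -3.056, 0.0]
contact_force: [-0.2, 0.3, -5.8]
opening: 0.0324
```

Emit:
jog_arm --steps '[[[0, 0, 0.07], [0, 0, 0]], [[0, 0, 0], [0, 0, 0]]]'

```text
t: 7.7
tool_pos: [0.6572, -0.0055, 0.2669]
tool_rot: [0.726, 3.056, -0.0]
contact_force: [-0.5, 1.0, -5.5]
opening: 0.0325
```

Emit:
jog_arm --steps '[[[0, 0, 0.1], [0, 0, 0]], [[0, 0, 0], [0, 0, 0]]]'

```text
t: 7.9
tool_pos: [0.6575, -0.0056, 0.2668]
tool_rot: [0.725, 3.055, -0.0]
contact_force: [-0.3, -0.5, -6.6]
opening: 0.0327
```

Emit:
jog_arm --steps '[[[0, 0, 0.15], [0, 0, 0]]]'

```text
t: 8.0
tool_pos: [0.6578, -0.0056, 0.2666]
tool_rot: [0.725, 3.054, -0.0]
contact_force: [-4.8, 0.7, 4.7]
opening: 0.0325
```

Emit:
jog_arm --steps '[[[0, 0, 0.15], [0, 0, 0]]]'

```text
t: 8.1
tool_pos: [0.6579, -0.0056, 0.2665]
tool_rot: [0.725, 3.055, -0.0]
contact_force: [-6.5, 0.4, 5.5]
opening: 0.0324
```

Contact: the force changed by about 11 N and the height stopped changing. I'll relax the arm, drop the grip force, then open gently.

Emit:
jog_arm --steps '[[[0, 0, 0], [0, 0, 0]], [[0, 0, 0], [0, 0, 0]]]' --fingers -1 --grip_force 20

```text
t: 8.3
tool_pos: [0.658, -0.0056, 0.2666]
tool_rot: [0.725, 3.053, -0.0]
contact_force: [-1.9, 0.5, -2.8]
opening: 0.0324
```

Run:
```python
from h import *
delta([.657,-.006,.267])
```

```text
t 8.3 pos [ 0.658  -0.0056  0.2666] zaxis [ 3.2e-03 -8.0e-04 -1.0e+00] yaw of jaw 63.3 F [-1.89  0.45 -2.78] open 0.0324
shift cm [ 0.07 -0.08 -0.04] level turn deg [ 0.04  0.18 -0.  ]
```

Emit:
jog_arm --steps '[[[0, 0, 0], [0, 0, 0]], [[0, 0, 0], [0, 0, 0]], [[0, 0, 0], [0, 0, 0]]]' --fingers -0.05

```text
t: 8.6
tool_pos: [0.6594, -0.0058, 0.2687]
tool_rot: [0.724, 3.047, 0.001]
contact_force: [-0.3, -0.3, 0.5]
opening: 0.0409
```

Run:
```python
from h import *
delta([.657,-.006,.267])
i=ctrl.camera_info("wrist"); im=ctrl.get_image("wrist"); cv2.imwrite("pics/w4.png",im[:,:,::-1])
im=ctrl.get_image("side"); crop(im,224,129,120,90,6,"pics/side4.png")
```

```text
t 8.6 pos [ 0.6594 -0.0058  0.2687] zaxis [ 0.0097 -0.0015 -1.    ] yaw of jaw 63.3 F [-0.31 -0.29  0.45] open 0.0409
shift cm [ 0.21 -0.12  0.17] level turn deg [ 0.17  0.53 -0.  ]
```

View pics/w4.png

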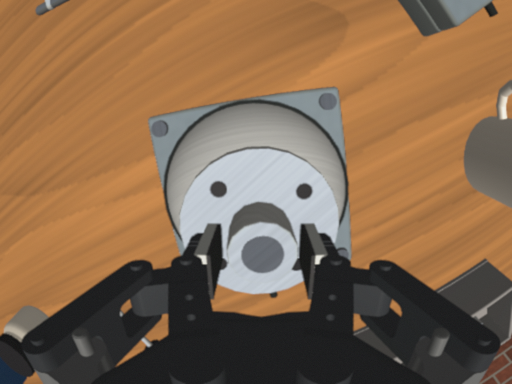

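View pics/side4.png

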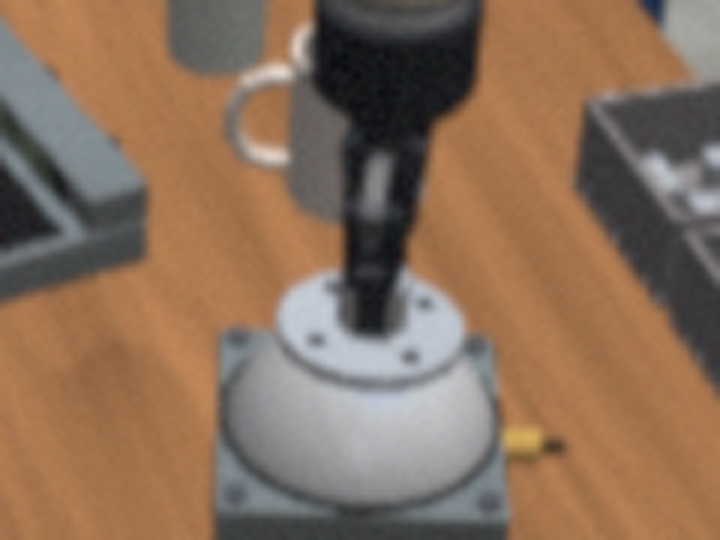

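Released. The bore at wrist (262,254) sits midway between the pads, and the hub is nearly level. I'll open fully, then rise.

Emit:
jog_arm --steps '[[[0, 0, 0], [0, 0, 0]], [[0, 0, 0], [0, 0, 0]], [[0, 0, 0], [0, 0, 0]], [[0, 0, 0], [0, 0, 0]]]' --fingers 1

```text
t: 9.1
tool_pos: [0.6597, -0.0058, 0.2694]
tool_rot: [0.723, 3.046, 0.001]
contact_force: [-0.6, -0.3, 0.5]
opening: 0.0854
```

Emit:
jog_arm --steps '[[[0, 0, -1], [0, 0.5, 0]], [[0, 0, -2], [0, 0, 0]], [[0, 0, -3], [0, 0, 0]], [[0, 0, -4], [0, 0, 0]], [[0, 0, -2], [0, 0, 0]], [[0, 0, 0], [0, 0, 0]]]'

```text
t: 9.7
tool_pos: [0.6589, -0.0061, 0.3953]
tool_rot: [-0.725, -3.055, -0.005]
contact_force: [0.6, 0.3, -0.4]
opening: 0.0853
```

Run:
```python
from h import *
delta([.509,.217,.35])
im=ctrl.get_image("side"); crop(im,224,129,120,90,6,"pics/side5.png")
im=ctrl.get_image("scene"); crop(im,231,145,120,90,6,"pics/scene5.png")
```

```text
t 9.7 pos [ 0.6589 -0.0061  0.3953] zaxis [-7.0e-04  3.6e-03 -1.0e+00] yaw of jaw 63.3 F [ 0.64  0.27 -0.36] open 0.0853
shift cm [23.4  13.18  4.62] level turn deg [ 0.17 -0.13  0.  ]
```

View pics/side5.png

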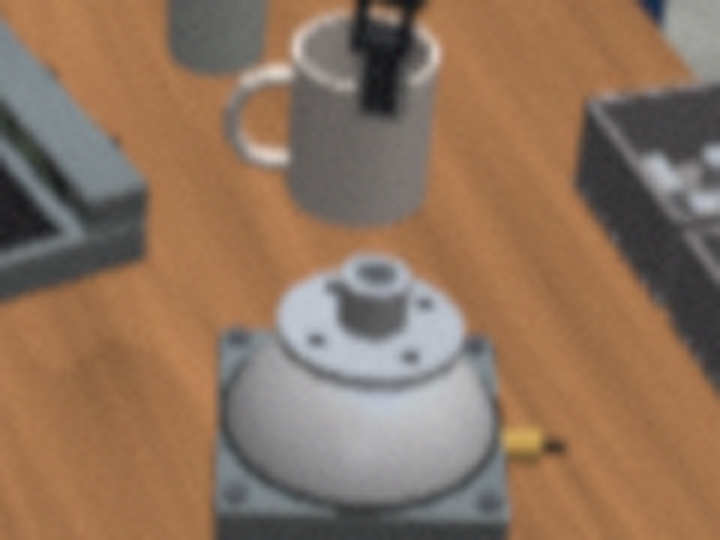

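View pics/scene5.png

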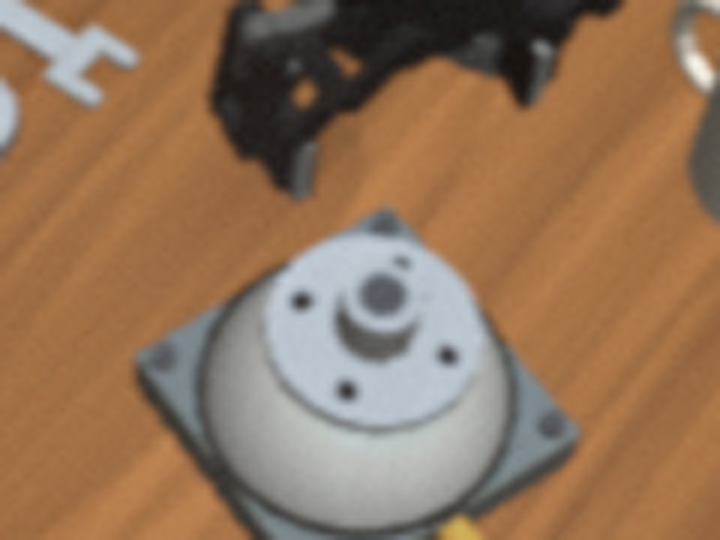

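Run:
```python
from h import *
def p(x0,y0,u,v): return ((u+.5)/6-.5+x0,(v+.5)/6-.5+y0)
print(back("side",p(224,129,377,270),.116),back("scene",p(231,145,383,294),.116))
# flange bolt holes z .088
print(np.mean([back("scene",p(231,145,*q),.088) for q in [(302,300),(402,262),(448,355),(347,391)]],0))
print(np.mean([back("side",p(224,129,*q),.088) for q in [(316,340),(334,287),(425,303),(410,357)]],0))
```

```text
[ 0.66129401 -0.00346016  0.116     ] [ 0.66127076 -0.00325264  0.116     ]
[ 0.66014428 -0.00359931  0.088     ]
[ 0.65923105 -0.00645191  0.088     ]
```

The hub stands about 3 mm from the middle and nearly level. Next I'll go to the key with the fingers shut.

Emit:
jog_arm --steps '[[[2, 1.1, 0], [0, 0, 0]], [[4, 2.25, 0], [0, 0, 0]], [[4.3, 2.4, 0], [0, 0, 0]], [[4.3, 2.4, 0], [0, 0, 0]], [[4.3, 2.4, 0], [0, 0, 0]], [[3, 1.7, 0], [0, 0, 0]], [[0, 0, 0], [0, 0, -8]], [[0, 0, 0], [0, 0, -8]]]' --fingers -1

```text
t: 10.6
tool_pos: [0.5092, 0.2073, 0.3738]
tool_rot: [-0.28, -3.093, 0.003]
contact_force: [-0.6, 0.3, 1.0]
opening: -0.0001
```

Emit:
jog_arm --steps '[[[0, 0, 0], [0, 0, -8]], [[0, 0, 0], [0, 0, -8]], [[0, 0, 0], [0, 0, -6]], [[0, 0, 0], [0, 0, 0]]]'

```text
t: 11.0
tool_pos: [0.506, 0.2079, 0.3632]
tool_rot: [0.344, -3.07, -0.005]
contact_force: [0.4, 0.3, -0.6]
opening: 0.0
```

Run:
```python
from h import *
delta([.509,.217,.27])
```

```text
t 11.0 pos [0.506  0.2079 0.3632] zaxis [-0.0528 -0.0029 -0.9986] yaw of jaw 102.8 F [ 0.44  0.31 -0.6 ] open 0.0
shift cm [-0.98  0.74  9.29] level turn deg [ 0.5  -2.99  0.  ]
```

Emit:
jog_arm --steps '[[[0, 0.2, 0], [0.4, -3.0, 0]], [[0, 0, 2], [0, 0, 0]], [[0, 0.3, 3], [0, 0, 0]], [[0, 0.3, 3], [0, 0, 0]], [[0, 0, 2], [0, 0, 0]], [[0, 0, 0], [0, 0, 0]]]'

```text
t: 11.6
tool_pos: [0.5012, 0.215, 0.252]
tool_rot: [0.324, -3.115, 0.0]
contact_force: [-0.5, 0.4, -0.4]
opening: 0.0002
```

Run:
```python
from h import *
delta([.509,.217,.207])
i=ctrl.camera_info("wrist");im=ctrl.get_image("wrist");cv2.imwrite("pics/w6.png",im[:,:,::-1])
```

```text
t 11.6 pos [0.5012 0.215  0.252 ] zaxis [-0.01   -0.0011 -0.9999] yaw of jaw 101.9 F [-0.5   0.43 -0.43] open 0.0002
shift cm [-0.85  0.03  4.49] level turn deg [ 0.05 -0.57  0.  ]
```

View pics/w6.png

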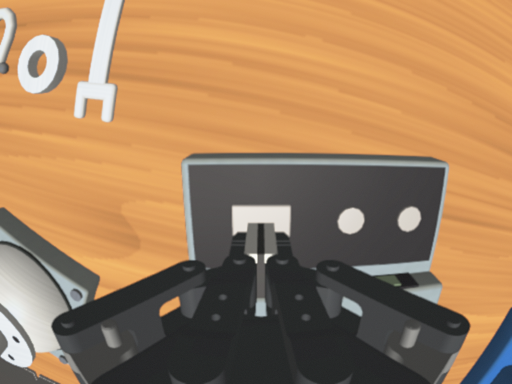

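The fingertips are over the oblong key, at about (262,222) in the wrist view. I'll fix the remaining 8 mm offset and descend.

Emit:
jog_arm --steps '[[[-0.85, 0, 0.5], [0, -0.5, 0]], [[0, 0, 1.5], [0, 0, 0]], [[0, 0, 1.0], [0, 0, 0]], [[0, 0, 0], [0, 0, 0]]]'

```text
t: 12.05
tool_pos: [0.5123, 0.2173, 0.2243]
tool_rot: [-0.32, 3.118, 0.003]
contact_force: [-0.1, 0.1, -0.5]
opening: 0.0003
```

Run:
```python
from h import *
delta([.509,.217,.207])
```

```text
t 12.05 pos [0.5123 0.2173 0.2243] zaxis [ 0.0066  0.0028 -1.    ] yaw of jaw 101.7 F [-0.13  0.09 -0.49] open 0.0003
shift cm [0.34 0.03 1.73] level turn deg [ 0.08  0.4  -0.  ]
```

Emit:
jog_arm --steps '[[[0.25, 0, 0.6], [0, 0.3, 0]], [[0, 0, 0.4], [0, 0, 0]], [[0, 0, 0.2], [0, 0, 0]], [[0, 0, 0], [0, 0, 0]]]'

```text
t: 12.45
tool_pos: [0.51, 0.2168, 0.2119]
tool_rot: [-0.32, 3.123, 0.003]
contact_force: [-0.4, 0.4, -0.7]
opening: 0.0003
```

Run:
```python
from h import *
delta([.509,.217,.207])
```

```text
t 12.45 pos [0.51   0.2168 0.2119] zaxis [ 0.0021  0.002  -1.    ] yaw of jaw 101.7 F [-0.41  0.42 -0.69] open 0.0003
shift cm [0.1  0.04 0.49] level turn deg [ 0.09  0.14 -0.  ]
```

Emit:
jog_arm --steps '[[[0.05, 0, 0.25], [0, 0, 0]], [[0, 0, 0.1], [0, 0, 0]]]'

```text
t: 12.65
tool_pos: [0.5097, 0.2168, 0.2088]
tool_rot: [-0.32, 3.122, 0.003]
contact_force: [0.9, 0.1, 0.1]
opening: 0.0001
```

Emit:
jog_arm --steps '[[[0, 0, 0.1], [0, 0, 0]]]'

```text
t: 12.75
tool_pos: [0.5098, 0.2169, 0.208]
tool_rot: [-0.32, 3.121, 0.003]
contact_force: [-0.5, -0.1, 0.8]
opening: 0.0001
```

Emit:
jog_arm --steps '[[[0, 0, 0.1], [0, 0, 0]]]'

```text
t: 12.85
tool_pos: [0.5099, 0.2169, 0.2073]
tool_rot: [-0.32, 3.122, 0.003]
contact_force: [-1.4, -0.6, 3.0]
opening: -0.0001
```

The fingertips are touching the key (3 N). Against the dome a 1.5 mm command gave about 11 N, so I'll use that here.

Emit:
jog_arm --steps '[[[0, 0, 0.12], [0, 0, 0]]]'

```text
t: 12.95
tool_pos: [0.51, 0.2169, 0.2067]
tool_rot: [-0.32, 3.122, 0.003]
contact_force: [-4.7, -1.5, 6.4]
opening: -0.0003
```

Emit:
jog_arm --steps '[[[0, 0, 0.13], [0, 0, 0]]]'

```text
t: 13.05
tool_pos: [0.5101, 0.217, 0.2064]
tool_rot: [-0.321, 3.123, 0.002]
contact_force: [-4.6, -1.5, 9.5]
opening: -0.0004
```

Emit:
jog_arm --steps '[[[0, 0, 0.14], [0, 0, 0]]]'

```text
t: 13.15
tool_pos: [0.5103, 0.2171, 0.2063]
tool_rot: [-0.321, 3.124, 0.002]
contact_force: [-6.1, -1.6, 9.9]
opening: 0.0001
```

Emit:
jog_arm --steps '[[[0, 0, 0.14], [0, 0, 0]], [[0, 0, 0.14], [0, 0, 0]]]'

```text
t: 13.35
tool_pos: [0.5106, 0.2172, 0.2063]
tool_rot: [0.322, -3.124, -0.001]
contact_force: [-5.6, -2.8, 10.9]
opening: -0.0002
```

Emit:
jog_arm --steps '[[[0, 0, 0.12], [0, 0, 0]]]'

```text
t: 13.45
tool_pos: [0.5108, 0.2173, 0.2064]
tool_rot: [0.322, -3.123, -0.0]
contact_force: [-4.0, -2.5, 9.3]
opening: 0.0001
```

The key was held at 9–11 N for about 0.5 s. I'll let go and rise.

Emit:
jog_arm --steps '[[[0, 0, -0.5], [0, 0, 0]], [[0, 0, -2], [0, 0, 0]], [[0, 0, -4], [0, 0, 0]], [[0, 0, -4], [0, 0, 0]], [[0, 0, -2], [0, 0, 0]], [[0, 0, 0], [0, 0, 0]]]'

```text
t: 14.05
tool_pos: [0.5107, 0.2172, 0.335]
tool_rot: [0.322, -3.123, -0.0]
contact_force: [0.2, -0.8, -0.3]
opening: -0.0002
```

Run:
```python
from h import *
delta([.509,.217,.35])
a=ctrl.get_image("scene")
im=ctrl.get_image("side"); crop(im,150,100,200,150,4,"pics/side7.png"); crop(a,200,80,200,150,4,"pics/scene7.png")
```

```text
t 14.05 pos [0.5107 0.2172 0.335 ] zaxis [-0.0021  0.     -1.    ] yaw of jaw 101.8 F [ 0.16 -0.75 -0.3 ] open -0.0002
shift cm [ 0.17  0.02 -1.5 ] level turn deg [ 0.03 -0.11  0.  ]
```

View pics/side7.png

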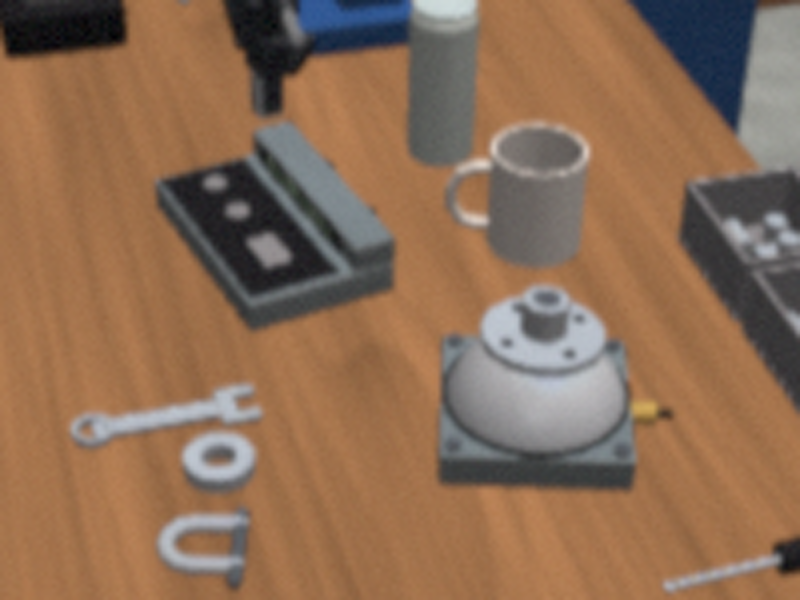

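View pics/scene7.png

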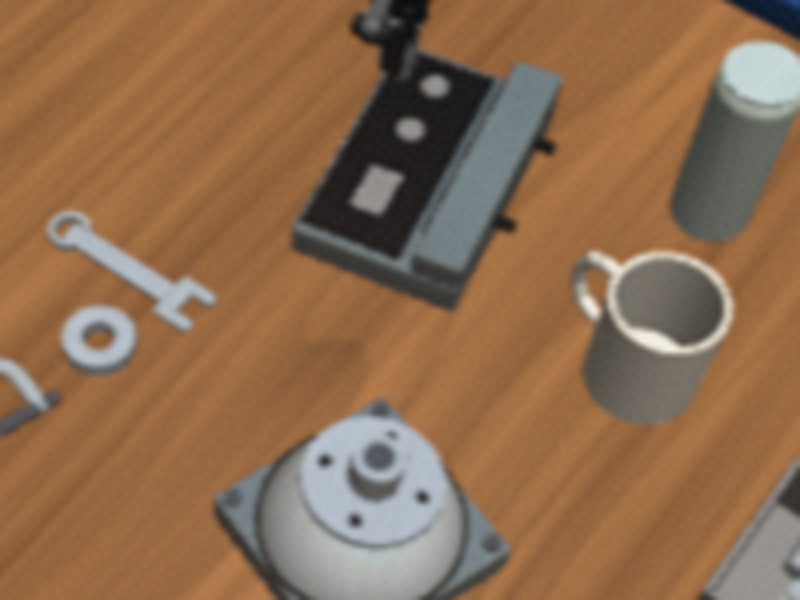

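The hub is still balanced and nearly level (bore at side crop (548,298)). The key is free and nothing else has moved, so I'm handing in.

```bash
python3 -c "
from station import ctrl
print(ctrl.finish_job())"
```

```text
the job is handed in; nothing more can be done
None
```

I set the middle-sized hub flange-down on the load button, pressed the oblong key and let it go, then handed the job in at about t = 14 s. The interface gave no verdict.

- **Hub:** after release, both fixed cameras put it about 3 mm from the dome's middle, with a tilt of about 0.05 rad. It looked unchanged in the last pictures, taken after the key press.
- **Key press:** I read about 9–11 N on the key for roughly 0.4–0.5 s, with a sideways part of 5–6 N. The most I read was about 11 N. The force dropped back to sensor noise (under 1 N) once I rose off the key.
- **Other things:** the round keys were not touched. The mug, wrench, bearing and oil can looked unmoved in the last pictures. The grease jar was outside those crops and the shackle and screwdriver only partly in them, but the arm never went near them.
- **Less certain:** force readings wander by about 1 N (the hub's weight read 6–7.6 N). The bolt-hole measurements of the hub's centre differed by up to 3 mm between the two cameras. Both are well inside the limits.

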